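Hang the parts basket in the washing tank

TASK

Pick up the wire parts basket that has the bent flat-bar hook and hang it inside the dry washing tank: set the hook on the plain run of the hanging rail along the tank's far wall, slide it along until it meets the stop lug, then let it down into the notch, keep hold of it until it is fully home, and leave it hanging there upright. Be gentle: never push or knock the held basket against the tank hard (25 N at most), and leave the other things on the bench alone.

Things in the scene. Friction and masses are not known exactly. Their poses are not given: they have to be found in the camera images.
- basket: The basket to hang: open wire-mesh steel basket, 80 (x) x 100 (y) x 60 mm high, about 0.4 kg with a few fittings in it. Origin: centre of its underside; z up, +x towards its hook, a flat bar 24 mm wide (y), 4 mm thick, that runs up the middle of the +x wall (outer face at x = 44 mm), bends outward over a 14 mm gap and down again. Rigid bail with a grip on top; 161 mm high in all.
- basket_grip (a point): Middle of the moulded black grip at the top of the bail: a bar 14 mm thick (basket x), 64 mm long (basket y), 22 mm high, 150 mm straight above the basket's origin. Axes as the basket's.
- basket_hook (a point): Middle of the underside of the hook's bend, which rests on the rail: middle of the 14 mm gap, at (51, 0, 100) mm in the basket's frame, axes as the basket's. The bend is 4 mm thick.
- hook_leg (a point): Lower end of the hook's outer leg, 38 mm below the underside of the bend; the last 11 mm of the leg flare outward by about 6 mm.
- tank: Empty rectangular steel washing tank, fixed: 220 (x) x 400 (y) mm outside, walls 4 mm, rim 128 mm and inner floor 12 mm above the bench. Origin: under its centre, on the bench; z up, +x towards the wall with the hanging rail (the far wall seen from the robot), drain cock at its -y end.
- tank_rail (a point): Point on the top line of the hanging rail level with the tank's centre, at (111, 0, 148) mm in the tank's frame, axes as the tank's. The rail is a rigid 6 mm flat bar clamped along the outside of the far wall, its level top 20 mm above the rim. The point is the middle of the 10 mm the hook straddles: 4 mm of wall on the -x side, 6 mm of rail on the +x side; the bend rests on the rail.
- rail_run (a point): Point on the same top line 50 mm to the +y side, always on the rail's plain run, where the hook can be set. The rail has one notch for the hook, 28 mm wide, 10 mm deep, open to the top. On its +y side is the plain flat run, to 190 mm from the notch's middle; at its -y edge a stop lug stands 12 mm above the rail's top, its face flush with the notch's wall.
- notch_zone (a point): Middle of the stretch, 90 mm along y, in which the notch's middle lies (60 mm to the -y side of tank_rail). The rail is clamped elsewhere each time, so the notch's own place is not measured: find it by eye or feel. The hook slid towards -y along the run meets the lug when it stands over the notch, then goes down 10 mm to be home. Hanging free, the basket leans up to 0.06 rad.
- plain_basket: A bystander: the same wire basket with bail and grip but without any hook. Origin: centre of its underside.
- paint_tin: A bystander: closed paint tin, 86 mm diameter, 103 mm high. Origin: centre of its underside.
- spray_can: A bystander: spray can, 52 mm diameter, 158 mm high. Origin: centre of its underside.
- wrench: A bystander: open-ended wrench lying flat between the robot and the tank's right end. Origin: at its underside.
- screwdriver: A bystander: screwdriver lying beyond the tank. Origin: at its underside.
- tape_roll: A bystander: roll of paper tape lying flat, 90 mm outside diameter, 24 mm high. Origin: centre of its underside.
Things that resemble listed ones, but are neither listed nor needed, are in the scene too. What is shaped like the basket but blue or red is not meant.

How it is judged:
On the way, in this order (a step that is already met when the one before it is completed fails the run):
1. the basket is lifted off the bench (height (world z) of basket above 0.05 m), for 0.2 s.
2. its hook straddles the hanging rail and rests on the rail's plain top, not yet in the notch (contact force between basket and tank above 0.5 N and z of basket_hook in the frame of tank_rail between -0.004 and 0.004 m and x of basket_hook in the frame of tank_rail between -0.007 and 0.007 m), for 0.3 s.
3. it is let down, still held, until the hook is home in the notch (contact force between the fingers and basket above 1 N and contact force between basket and tank above 0.5 N and z of basket_hook in the frame of tank_rail between -0.013 and -0.0075 m and x of basket_hook in the frame of tank_rail between -0.007 and 0.007 m), for 0.1 s.
At the end, for the whole second after the job is handed in: the basket hangs by its hook, inside the tank, fully down in the rail's notch (the bend's underside at least 7.5 mm below the rail's top, the notch being 10 mm deep), upright within 8 degrees, square to the wall within 8 degrees, at rest and released (z of basket_hook in the frame of tank_rail between -0.013 and -0.0075 m and x of basket_hook in the frame of tank_rail between -0.007 and 0.007 m and y of basket_hook in the frame of tank_rail between -0.112 and -0.008 m and angle between basket's own z axis and vertical below 0.14 rad and angle between the y axis of basket and the y axis of tank, either way round below 0.14 rad and contact force between basket and tank above 0.5 N and linear speed of basket below 0.02 m/s); the robot touches nothing.
It fails at once if the basket, while gripped, is pushed or knocked against the tank or its rail with more than 25 N (contact force between basket and tank above 25 N and contact force between the fingers and basket above 5 N).
It fails at once if another thing on the bench is moved more than 30 mm (distance of any of plain_basket, paint_tin, spray_can, wrench, screwdriver, tape_roll from where it was at the start of the episode above 0.03 m).
It also fails if it takes over 72 s, if anything falls off the work surface, if the arm or the gripper's body presses on something with over 40 N, if the wrist force passes 120 N, or if a joint passes its speed limit or range.

ROBOT

A 6-joint arm with a two-finger parallel gripper is mounted at the origin on the work surface. World frame = base frame: x ahead of the robot, y to its left, z up, the work surface at z = 0. Lengths are in m, angles in rad, forces in N, time in s.
With the tool pointing down it reaches from about 0.375 to 0.975 m from the base axis. Payload 3.8 kg.
Tool frame: the origin (TCP) lies midway between the tips of the shut fingers; the grasp point (between the pads) lies 19 mm behind it; z points along the fingers, y is the line along which they close (so a half turn about z gives the same grasp; the last joint's range is limited). The gripper opens to 85 mm and grips with 20 to 120 N. Pads are 22 mm wide; open, the fingers measure 114 mm over their backs; the gripper's body (76 mm by 85 mm) begins 54 mm behind the grasp point. The pads swing forward as they close: fully open they stand 13 mm farther back than shut.
Start: joints at [-1.144, 0.264, 1.604, -0, 1.274, -0.037], TCP at [0.302, -0.604, 0.231] pointing down, gripper open.
Joint ranges: [-2.63, 2.63], [-0.94, 2.18], [0.31, 2.57], [-1.31, 4.45], [0, 2.66], [-2.55, 2.55]. Speed limits (rad/s): [2.57, 2.57, 3.14, 3.14, 3.14, 3.14].

INTERFACE

Orientations are given as a rotation vector (axis times angle).
In Python, from workcell import status, read_camera, workorder, masks_of gives the robot as it stands.
- The arm moves only by the tool drive_tool, never from a script. Its argument "rows" is a list of rows, each a list of 7 numbers: the turn, a rotation vector about the tool's x, y, z in degrees, then the shift along the tool's x, y, z in m, then the opening, from 0 (shut) to 1 (fully open). In form: [[ax, ay, az, tx, ty, tz, claw], ...]. A call has 1 to 8 rows; each row shifts and turns the commanded pose from where the row before left it, along the tool's axes as they then stand; what a row does not reach is not made up. A row lasts 1/12 s, in which the tool goes at most 41.7 mm and 7.16 degrees, less where a joint would pass 70% of its speed; a pose out of reach is approached as far as the arm can. A call is refused whole if a number of a shift passes 0.0417 or a number of a turn 7.16, either way. A call with a gripper value outside its range is refused whole. The fingers move at their own pace and stop on an object; "force" is the grip in N (left out, the last holds). Time passes only in rows, so rows that do not move let the fingers close. It gives the time, the measured TCP pose, the force, the opening and the grip force at its end, in the units of the state.
- status.read_state(): the state, without advancing time (a new reading comes with each control period).
- read_camera(name): name is "scene" or "top" or "wrist"; returns a dict with "color" (384x512x3 uint8, red, green, blue), "intrinsics" (3x3 intrinsics, pixels), "D" ([k1, k2, p1, p2, k3] as OpenCV has them; the pictures are not rectified), "world_from_camera" (4x4, takes a point from camera to world coordinates); the wrist camera has in their place "mount" (4x4, takes a point from camera to tool coordinates, whose origin is the TCP and whose axes are the flange's). Camera axes: x right, y up, looking along -z (the intrinsics and any distortion apply to the point x, -y, -z); pixel columns grow to the right and rows downward; lengths in m; the calibration is good to about 2 mm. A picture is of the moment at which its call begins: read the wrist's pose just before it. There is no depth.
- workorder.finish_job(): hands the job in; it is judged then, once.
Trained networks look in a picture, given as the dict that the camera call returned (one of the last four; its "shot" number tells which), for a name from the list of things; names that differ only in an ending like _2 or _b are one class to them, and where a whole thing is asked for, a point or a joint stands for the part that bears it (a point fixed in the world has none). Each returns a list of dicts, best first, with "score" (0 to 1); they miss things now and then, are a little off and sometimes report something else, mostly with a low value. They report only what shows in the picture. A call takes as long as a camera call. They do not tell look-alikes from the thing itself.
- masks_of(picture, name): "mask" (384x512 bool, what is visible of it) and "bbox" ([left, top, right, bottom] in pixels, round what is visible of it).
The state is a dict: "time": time; "q": joint angles; "joint_vel": joint speeds; "joint_torque": joint torques, N m; "tool_pos": TCP position; "tcp_rot": TCP orientation; "wrist_force": force on the tool from outside, world axes, zero at the start; "torque": the same for the moment, N m; "width": opening from 0.0 (shut) to 1.0 (fully open); "grip_force": force on a finger pad.
Only numpy, scipy, OpenCV 4.12 (cv2) and the standard library are available. Lean on these libraries where they do the work, as an engineer would, in place of code of your own. Each camera call takes 0.05 s, during which the arm holds its last target. There are 200 camera calls.

## Working session

There is one attempt and no reset: what is moved stays moved. The work goes in short steps, Python scripts to look and compute and a tool call to move; the robot and the scene stay as the last step left them, time stands still between calls to the robot, and variables do not carry over. Pictures are saved under pics/ and viewed, at most 10 in all, crops included, and the job is handed in when it is done.

Besides the shell and the picture viewer there is one more tool, called after "Request:" as name([rows], argument=value, ...), one row to a line, values as JSON. drive_tool: Moves the arm, as the interface text tells. Its arguments: {"type":"object","properties":{"rows":{"type":"array"},"force":{"type":"number"}},"required":["rows"]}

```bash
mkdir -p pics; ls
cat > h.py <<'E'
import numpy as np, cv2
from workcell import status, read_camera, workorder, masks_of
def save(p,name,crop=None,scale=1):
    im=p["color"][:,:,::-1]
    if crop: l,t,r,b=crop; im=im[t:b,l:r]
    im=cv2.resize(im,None,fx=scale,fy=scale,interpolation=cv2.INTER_CUBIC); cv2.imwrite("pics/"+name,im)
def wfc(p,s=None):
    if "world_from_camera" in p: return np.array(p["world_from_camera"])
    T=np.eye(4);T[:3,:3]=cv2.Rodrigues(np.array(s["tcp_rot"],float))[0];T[:3,3]=s["tool_pos"]
    return T@np.array(p["mount"])
def ray(p,uv,s=None):
    n=cv2.undistortPoints(np.array([[uv]],float),np.array(p["intrinsics"]),np.array(p["D"]))[0,0]
    T=wfc(p,s); return T[:3,3],T[:3,:3]@np.array([n[0],-n[1],-1.0])
def at_z(p,uv,z,s=None):
    o,d=ray(p,uv,s); return o+d*(z-o[2])/d[2]
def proj(p,P,s=None):
    T=wfc(p,s); c=(np.atleast_2d(P)-T[:3,3])@T[:3,:3]; c=c*[1,-1,-1]
    return cv2.projectPoints(c,np.zeros(3),np.zeros(3),np.array(p["intrinsics"]),np.array(p["D"]))[0][:,0]
E
python3 - <<'E'
from h import *
s=status.read_state(); print(s)
a=read_camera("scene");b=read_camera("top")
save(a,"scene.png",scale=1.5);save(b,"top.png",scale=1.5)
for n,p in(("scene",a),("top",b)):
    print(n,wfc(p)[:3,3].round(3),(-wfc(p)[:3,2]).round(2))
    for t in("basket","basket_grip","basket_hook","tank","plain_basket"):
        try:
            for r in masks_of(p,t)[:4]: print(n,t,round(r["score"],2),r["bbox"])
        except Exception as e: print(n,t,e)
E
```

```text
pics
{'time': 0.0, 'q': array([-1.14389515e+00,  2.64736481e-01,  1.60542462e+00,  1.23135989e-05,
        1.27371443e+00, -3.68569650e-02]), 'joint_vel': array([-0.00015419, -0.00087982, -0.00018691, -0.00057503, -0.00073673,
        0.00052337]), 'joint_torque': array([-2.71282719e-03, -5.15113592e+01, -3.67312503e+01, -3.02959470e-04,
        1.29491184e-02,  9.79857816e-06]), 'tool_pos': array([ 0.30164838, -0.60299734,  0.22994595]), 'tcp_rot': array([-3.05533133e+00, -7.21438320e-01,  6.76291032e-04]), 'wrist_force': array([0.2663699 , 0.1490866 , 0.50518628]), 'torque': array([-0.02653015, -0.00135271,  0.00875788]), 'grip_force': 0.0, 'width': 1.0007413768805657}
scene [ 1.059 -0.26   1.123] [-0.47  0.27 -0.84]
scene basket 0.96 [315.3, 114.4, 351.4, 158.3]
scene basket 0.84 [260.9, 105.4, 287.5, 148.2]
scene basket 0.76 [385.8, 129.2, 418.5, 176.6]
scene basket 0.61 [291.6, 131.5, 318.6, 178.2]
scene basket_grip 0.95 [383.3, 133.2, 418.4, 176.0]
scene basket_grip 0.71 [362.5, 178.0, 402.4, 222.9]
scene basket_grip 0.63 [289.7, 134.3, 323.6, 177.8]
scene basket_hook 0.82 [382
[... 286 characters left out ...]
11 0.074 1.535] [ 0.1  0.  -1. ]
top basket 0.85 [131.1, 92.7, 168.4, 136.8]
top basket 0.77 [66.9, 135.6, 112.2, 179.0]
top basket 0.73 [165.6, 244.1, 200.4, 283.4]
top basket 0.69 [158.6, 183.8, 199.1, 219.4]
top basket_grip 0.97 [166.4, 246.2, 205.1, 280.9]
top basket_grip 0.86 [162.2, 187.0, 201.3, 218.6]
top basket_grip 0.84 [132.1, 94.7, 169.7, 135.9]
top basket_grip 0.8 [109.7, 194.9, 149.3, 228.8]
top basket_hook 0.88 [157.1, 184.0, 197.4, 220.1]
top basket_hook 0.81 [128.8, 93.0, 166.7, 133.2]
top basket_hook 0.8 [165.0, 243.8, 206.0, 283.3]
top basket_hook 0.65 [109.0, 192.1, 149.0, 229.8]
top tank 0.85 [236.3, 116.3, 380.8, 203.3]
top plain_basket 0.96 [170.5, 125.3, 206.3, 160.4]
```

View pics/scene.png

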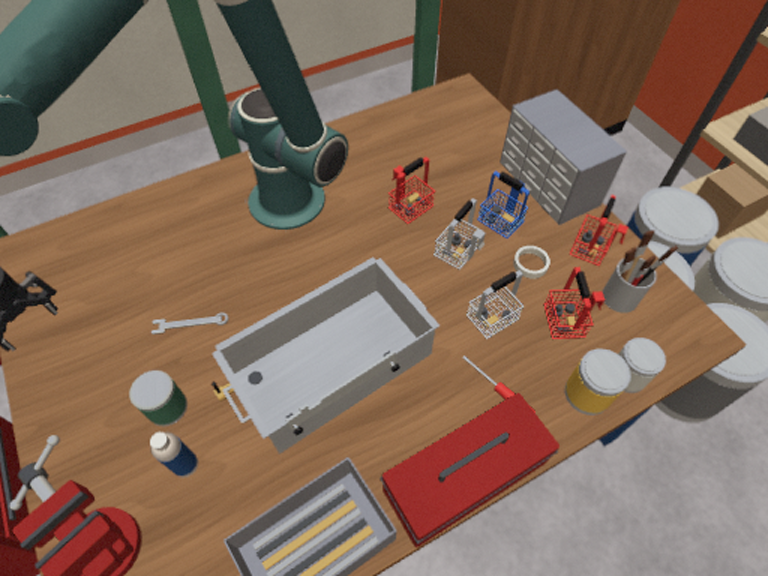

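View pics/top.png

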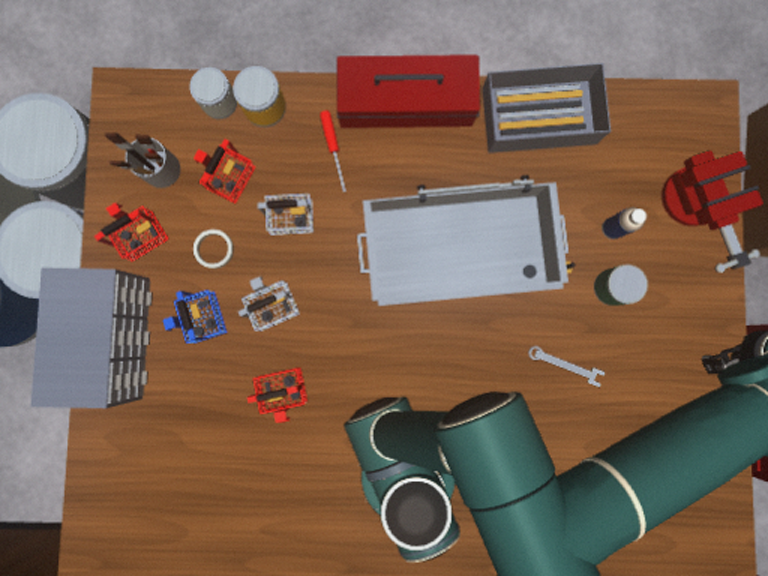

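Run:
```python
from h import *
b=read_camera("top");a=read_camera("scene")
c1=cv2.resize(b["color"][115:230,145:225,::-1],(400,575),interpolation=cv2.INTER_CUBIC)
c2=cv2.resize(a["color"][125:240,280:360,::-1],(400,575),interpolation=cv2.INTER_CUBIC)
cv2.imwrite("pics/c.png",np.hstack([c1,c2]))
for n,uv in(("hooked",(180,203)),("plain",(191,142)),("grip",(180,199))): print(n,at_z(b,uv,0.15 if n=="grip" else .03).round(3))
# tank rim corners (full-size px of 1.5x view)
for uv in((364,200),(556,183),(567,289),(375,303)): print(at_z(b,(uv[0]/1.5,uv[1]/1.5),.128).round(3))
```

```text
hooked [0.381 0.321 0.03 ]
plain [0.595 0.291 0.03 ]
grip [0.388 0.302 0.15 ]
[0.609 0.109 0.128]
[ 0.655 -0.31   0.128]
[ 0.423 -0.332  0.128]
[0.384 0.08  0.128]
```

View pics/c.png

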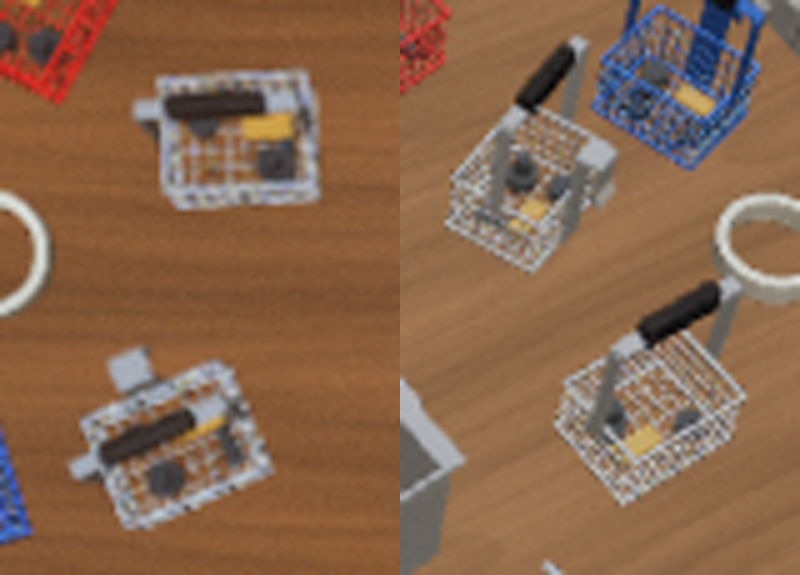

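```bash
cat > fit.py <<'E'
from h import *
from scipy.optimize import least_squares
b=read_camera("top");a=read_camera("scene")
print(np.array(b["intrinsics"]).round(1).tolist(),np.array(b["D"]).round(3),proj(b,at_z(b,(240,130),.128)))
def T(p,L):
    c,s=np.cos(p[2]),np.sin(p[2]); L=np.array(L,float); o=L.copy()
    o[:,0]=p[0]+c*L[:,0]-s*L[:,1]; o[:,1]=p[1]+s*L[:,0]+c*L[:,1]; return o
if __name__=="__main__":
    t=lambda u,v:(145+u/5,115+v/5)
    s=lambda u,v:(280+(u-400)/5,125+v/5)
    # order: bail +y end, bail -y end, hook bend
    obs=np.array([t(82,466),t(215,410),t(130,368),s(512,118),s(578,45),s(598,152)])
    def f(p):
        L=[[0,p[3],.156],[0,-p[3],.156],[.051,0,.104]]
        W=T(p,L); return (np.r_[proj(b,W),proj(a,W)]-obs).ravel()
    for y0 in (0,1.5,3,-1.5):
        r=least_squares(f,[.38,.31,y0,.045]); print(r.x.round(4),r.cost.round(2))
    print(r.fun.reshape(-1,2).round(1).tolist())
    # tank outer rim corners: far +y, far -y, near -y, near +y in top, scene
    ot=np.array([(364,200),(556,183),(567,289),(375,303)])/1.5
    os=np.array([(437,326),(275,445),(216,350),(380,261)])/1.5
    L=np.array([[.11,.2,.128],[.11,-.2,.128],[-.11,-.2,.128],[-.11,.2,.128]])
    f=lambda p:(np.r_[proj(b,T(p,L)),proj(a,T(p,L))]-np.r_[ot,os]).ravel()
    r=least_squares(f,[.52,-.1,.1]); print(r.x.round(4),r.fun.reshape(-1,2).round(1).tolist())
E
python3 fit.py
```

```text
[[436.4, 0.0, 252.0], [0.0, 436.4, 181.2], [0.0, 0.0, 1.0]] [0.025 0.    0.    0.    0.   ] [[240. 130.]]
[0.3798 0.3181 0.5544 0.0165] 269.06
[0.3798 0.3181 0.5544 0.0165] 269.06
[0.3798 0.3181 0.5544 0.0165] 269.06
[0.3798 0.3181 0.5544 0.0165] 269.06
[[8.6, -4.2], [-8.9, 1.7], [-1.4, 0.2], [7.5, -11.1], [-9.6, 9.5], [-0.7, -0.2]]
[ 0.5252 -0.1092  0.1208] [[1.9, -0.5], [-4.7, -1.1], [-3.5, -5.2], [1.3, -2.3], [-1.5, 1.2], [-4.3, -6.5], [0.5, 0.6], [-3.2, -0.5]]
```

```bash
sed -i 's/s(512,118),s(578,45)/s(578,45),s(512,118)/' fit.py; python3 fit.py
python3 - <<'E'
from h import *
s=status.read_state();p=read_camera("wrist");print(np.array(p["mount"]).round(3).tolist(),np.array(p["intrinsics"]).round(1).tolist())
print(cv2.Rodrigues(s["tcp_rot"])[0].round(3).tolist())
b=read_camera("top")
import numpy as np
m=masks_of(b,"tank")[0]
mm=m["mask"]; c=b["color"][140:210:1].copy()
print(m["score"],cv2.minAreaRect(np.argwhere(mm)[:,::-1].astype(np.float32)))
E
```

```text
[[436.4, 0.0, 252.0], [0.0, 436.4, 181.2], [0.0, 0.0, 1.0]] [0.025 0.    0.    0.    0.   ] [[240. 130.]]
[0.379  0.3197 0.442  0.0448] 4.53
[0.379  0.3197 0.442  0.0448] 4.53
[0.379  0.3197 0.442  0.0448] 4.53
[0.379  0.3197 0.442  0.0448] 4.53
[[-0.5, -0.8], [-0.9, -1.2], [-0.3, -0.4], [-1.0, -1.3], [-0.8, -0.8], [-1.2, 0.5]]
[ 0.5252 -0.1092  0.1208] [[1.9, -0.5], [-4.7, -1.1], [-3.5, -5.2], [1.3, -2.3], [-1.5, 1.2], [-4.3, -6.5], [0.5, 0.6], [-3.2, -0.5]]
[[-0.0, 0.951, 0.308, 0.079], [1.0, 0.0, -0.0, 0.001], [-0.0, 0.308, -0.951, -0.143], [0.0, 0.0, 0.0, 1.0]] [[317.1, 0.0, 254.1], [0.0, 317.1, 194.4], [0.0, 0.0, 1.0]]
[[0.894, 0.447, 0.0], [0.447, -0.894, -0.0], [-0.0, 0.0, -1.0]]
0.98 ((308.92669677734375, 159.92047119140625), (77.51517486572266, 142.15440368652344), 84.20720672607422)
```

```bash
cat > plan.py <<'E'
import sys
from h import *
def plan(x,y,z,phi,N=None,start=None):
    s=status.read_state(); R=cv2.Rodrigues(s["tcp_rot"])[0]
    p0=start[:3] if start else s["tool_pos"]; f0=start[3] if start else np.arctan2(R[1,0],R[0,0])
    d=np.array([x,y,z])-p0; dphi=phi-f0
    if N is None: N=int(np.ceil(max(np.linalg.norm(d)/.036,abs(np.degrees(dphi))/6.9,1)))
    def end(t):
        q=np.zeros(2); f=f0
        for _ in range(N):
            q+=[np.cos(f)*t[0]+np.sin(f)*t[1],np.sin(f)*t[0]-np.cos(f)*t[1]]; f+=dphi/N
        return q
    A=np.c_[end([1,0]),end([0,1])]; t=np.linalg.solve(A,d[:2])
    print("tilt deg",np.degrees(np.arccos(-R[2,2])).round(2),"N",N,"row: az %.2f tx %.4f ty %.4f tz %.4f"%(-np.degrees(dphi)/N,t[0],t[1],-d[2]/N))
if __name__=="__main__":
    v=[float(q) for q in sys.argv[1:]]; plan(*v[:4],int(v[4]) if len(v)>4 else None)
E
python3 plan.py .5 -.13 .35 1.67 16
```

```text
tilt deg 0.0 N 16 row: az -4.32 tx 0.0338 ty -0.0049 tz -0.0074
```

Request:
drive_tool([
  [0,0,-4.32,0.0338,-0.0049,-0.0075,1],
  [0,0,-4.32,0.0338,-0.0049,-0.0075,1],
  [0,0,-4.32,0.0338,-0.0049,-0.0075,1],
  [0,0,-4.32,0.0338,-0.0049,-0.0075,1],
  [0,0,-4.32,0.0338,-0.0049,-0.0075,1],
  [0,0,-4.32,0.0338,-0.0049,-0.0075,1],
  [0,0,-4.32,0.0338,-0.0049,-0.0075,1],
  [0,0,-4.32,0.0338,-0.0049,-0.0075,1],
])

```text
time: 1.72
tool_pos: [0.4762, -0.3963, 0.2916]
tcp_rot: [2.702, 1.603, 0.0]
wrist_force: [-0.0, -0.2, -0.4]
width: 1.0
grip_force: 0.0
```

Request:
drive_tool([
  [0,0,-4.32,0.0338,-0.0049,-0.0075,1],
  [0,0,-4.32,0.0338,-0.0049,-0.0075,1],
  [0,0,-4.32,0.0338,-0.0049,-0.0075,1],
  [0,0,-4.32,0.0338,-0.0049,-0.0075,1],
  [0,0,-4.32,0.0338,-0.0049,-0.0075,1],
  [0,0,-4.32,0.0338,-0.0049,-0.0075,1],
  [0,0,-4.32,0.0338,-0.0049,-0.0075,1],
  [0,0,-4.32,0.0338,-0.0049,-0.0075,1],
])

```text
time: 2.38
tool_pos: [0.5009, -0.128, 0.3517]
tcp_rot: [2.104, 2.333, 0.001]
wrist_force: [0.8, -0.1, 0.3]
width: 1.0
grip_force: 0.0
```

Request:
drive_tool([
  [0,0,0,0,0,0,1],
  [0,0,0,0,0,0,1],
  [0,0,0,0,0,0,1],
])

```text
time: 2.63
tool_pos: [0.501, -0.13, 0.3514]
tcp_rot: [2.108, 2.328, -0.0]
wrist_force: [0.4, -0.7, -0.1]
width: 0.999
grip_force: 0.0
```

Run:
```python
from h import *
import pickle
s=status.read_state();p=read_camera("wrist");pickle.dump((s,p),open("w1.pkl","wb"))
print(s["time"],s["tool_pos"],s["tcp_rot"]); save(p,"w1.png",scale=1.5)
```

```text
2.6333 [ 0.50103339 -0.1299545   0.35139346] [ 2.10786453e+00  2.32829215e+00 -4.49957668e-04]
```

View pics/w1.png

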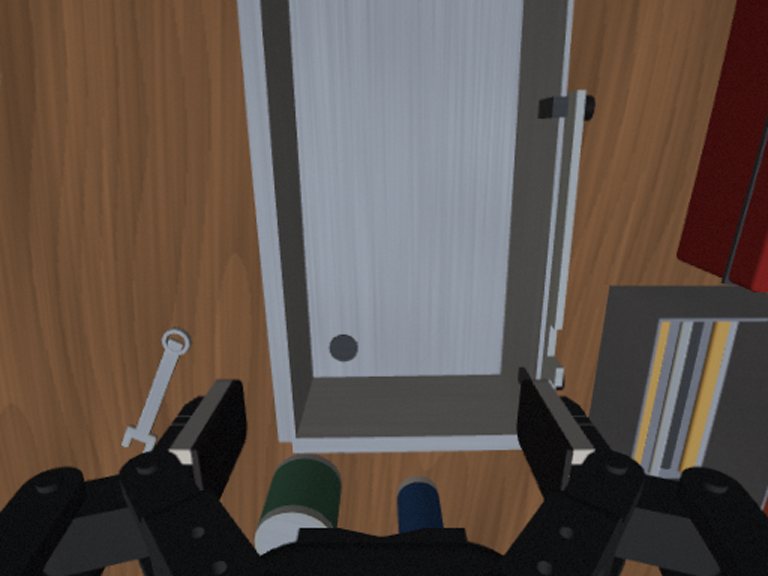

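Run:
```python
from h import *
import pickle
s,p=pickle.load(open("w1.pkl","rb"))
def w(n,uv,z): print(n,at_z(p,(uv[0]/1.5,uv[1]/1.5),z,s).round(4))
w("nearin1",(262,0),.128);w("nearin2",(295,437),.128);w("endin",(420,437),.128)
w("farin1",(568,20),.128);w("farin2",(540,360),.128)
w("railtop+y",(580,92),.148);w("rail notch edge",(560,328),.148);w("lug edge top",(558,369),.16);w("lug edge foot",(558,362),.148);w("lug end",(558,387),.16)
im=p["color"][50:262,345:405,::-1]; 
c=np.hstack([cv2.resize(p["color"][200:270,340:410,::-1],(560,560),interpolation=cv2.INTER_CUBIC),cv2.resize(p["color"][55:125,355:385,::-1],(240,560),interpolation=cv2.INTER_CUBIC)])
cv2.imwrite("pics/c2.png",c)
```

```text
nearin1 [0.4031 0.0313 0.128 ]
nearin2 [ 0.4415 -0.3159  0.128 ]
endin [ 0.5541 -0.3046  0.128 ]
farin1 [0.6154 0.0405 0.128 ]
farin2 [ 0.6468 -0.2183  0.128 ]
railtop+y [ 0.6261 -0.0076  0.148 ]
rail notch edge [ 0.6487 -0.1802  0.148 ]
lug edge top [ 0.6494 -0.2101  0.16  ]
lug edge foot [ 0.6536 -0.2096  0.148 ]
lug end [ 0.6529 -0.2259  0.16  ]
```

View pics/c2.png

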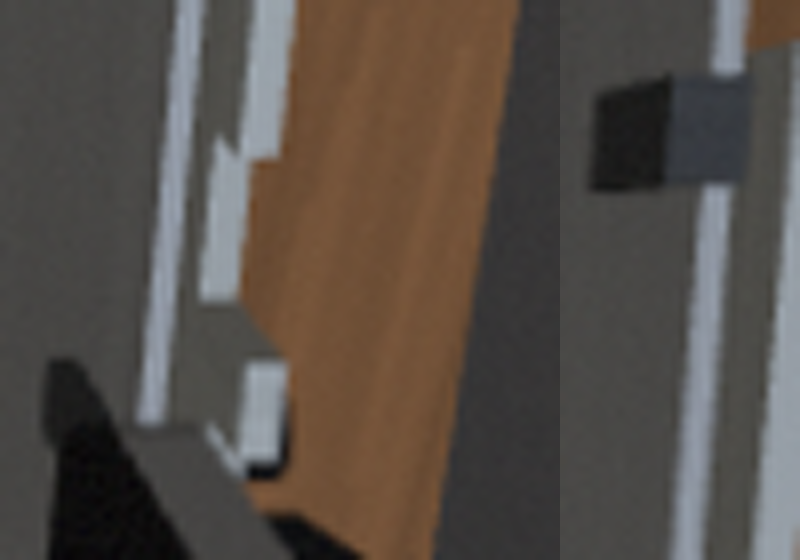

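```bash
cat > tank.py <<'E'
from h import *
import pickle
s,p=pickle.load(open("w1.pkl","rb"))
W=np.array([at_z(p,u,.128,s)[:2] for u in [(376.25,57.5),(371.1,125),(363.75,200),(358.9,252.5)]])
k=np.polyfit(W[:,1],W[:,0],1); yaw=-np.arctan(k[0]); print("wall pts",W.round(4).tolist(),"yaw",yaw)
ex=np.array([np.cos(yaw),np.sin(yaw)]);ey=np.array([-np.sin(yaw),np.cos(yaw)])
print("wall u",(W@ex).round(4))
def q(n,uv,z): P=at_z(p,uv,z,s)[:2]; print(n,P.round(4),"u %.4f v %.4f"%(P@ex,P@ey))
q("rail@notch edge",(372.6,219.4),.148);q("rail far",(355+230/8,55+500/8),.148)
q("notch bottom end",(367.5,237.5),.138);q("lug top face",(373.1,245),.160);q("rail +y end",(386.7,61.3),.148)
q("endin",(280,291.3),.128);q("nearin1",(174.7,0),.128);q("nearin2",(196.7,291.3),.128)
E
python3 tank.py
```

```text
wall pts [[0.6215, -0.0026], [0.6304, -0.0742], [0.6404, -0.1644], [0.6491, -0.2361]] yaw 0.11657591520080612
wall u [0.617  0.6175 0.6169 0.6172]
rail@notch edge [ 0.648  -0.1812] u 0.6225 v -0.2553
rail far [ 0.6351 -0.0636] u 0.6233 v -0.1371
notch bottom end [ 0.6514 -0.2095] u 0.6226 v -0.2838
lug top face [ 0.6504 -0.2087] u 0.6217 v -0.2829
rail +y end [ 0.6261 -0.0076] u 0.6209 v -0.0804
endin [ 0.5541 -0.3045] u 0.5149 v -0.3669
nearin1 [0.4032 0.0313] u 0.4041 v -0.0158
nearin2 [ 0.4416 -0.3159] u 0.4019 v -0.3651
```

```bash
python3 plan.py .379 .320 .26 2.013 16
```

```text
tilt deg 0.04 N 16 row: az -1.23 tx 0.0293 ty -0.0001 tz 0.0057
```

Request:
drive_tool([
  [0,0,-1.23,0.0293,-0.0001,0.0057,1],
  [0,0,-1.23,0.0293,-0.0001,0.0057,1],
  [0,0,-1.23,0.0293,-0.0001,0.0057,1],
  [0,0,-1.23,0.0293,-0.0001,0.0057,1],
  [0,0,-1.23,0.0293,-0.0001,0.0057,1],
  [0,0,-1.23,0.0293,-0.0001,0.0057,1],
  [0,0,-1.23,0.0293,-0.0001,0.0057,1],
  [0,0,-1.23,0.0293,-0.0001,0.0057,1],
])

```text
time: 3.35
tool_pos: [0.4596, 0.1006, 0.3047]
tcp_rot: [-1.903, -2.499, 0.001]
wrist_force: [1.2, 0.9, -1.1]
width: 1.0
grip_force: 0.0
```

Request:
drive_tool([
  [0,0,-1.23,0.0293,-0.0001,0.0057,1],
  [0,0,-1.23,0.0293,-0.0001,0.0057,1],
  [0,0,-1.23,0.0293,-0.0001,0.0057,1],
  [0,0,-1.23,0.0293,-0.0001,0.0057,1],
  [0,0,-1.23,0.0293,-0.0001,0.0057,1],
  [0,0,-1.23,0.0293,-0.0001,0.0057,1],
  [0,0,-1.23,0.0293,-0.0001,0.0057,1],
  [0,0,-1.23,0.0293,-0.0001,0.0057,1],
])

```text
time: 4.02
tool_pos: [0.3798, 0.3209, 0.2591]
tcp_rot: [1.682, 2.654, -0.002]
wrist_force: [-0.5, 0.0, -0.3]
width: 0.999
grip_force: 0.0
```

Request:
drive_tool([
  [0,0,0,0,0,0,1],
  [0,0,0,0,0,0,1],
  [0,0,0,0,0,0,1],
])

```text
time: 4.27
tool_pos: [0.3801, 0.3197, 0.2595]
tcp_rot: [1.681, 2.654, -0.002]
wrist_force: [0.1, 0.4, 1.3]
width: 1.0
grip_force: 0.0
```

Run:
```python
from h import *
import pickle
s=status.read_state();p=read_camera("wrist");pickle.dump((s,p),open("w2.pkl","wb"))
print(s["time"],s["tool_pos"],s["tcp_rot"]); save(p,"w2.png",scale=1.5)
```

```text
4.2667 [0.38009042 0.31973722 0.25952879] [ 1.68086154e+00  2.65376369e+00 -2.21801020e-03]
```

View pics/w2.png

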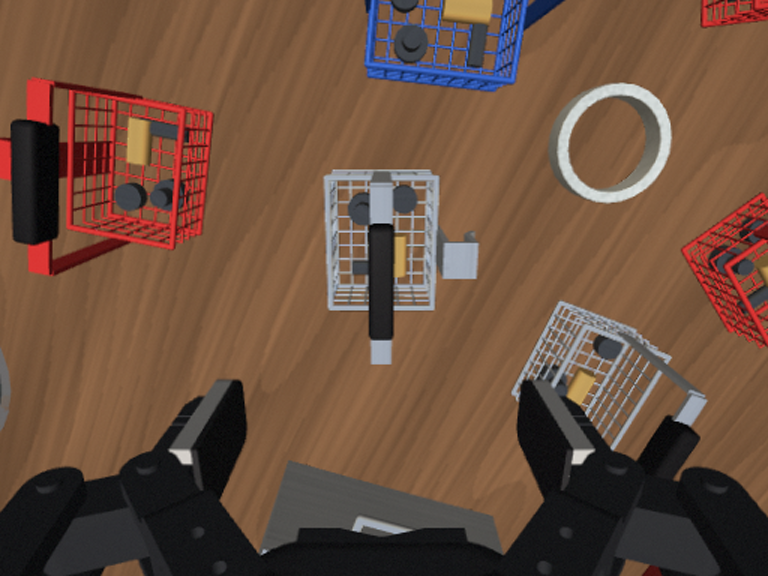

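```bash
python3 - <<'E'
from h import *
import pickle
s,p=pickle.load(open("w2.pkl","rb"))
w=lambda u,v,z:at_z(p,(u/1.5,v/1.5),z,s)
a=w(381.5,226,.161);b=w(381.5,338,.161);h=w(461,261,.104)
print(a.round(4),b.round(4),np.linalg.norm(a-b).round(4),"mid",((a+b)/2).round(4),"yaw",np.arctan2(a[1]-b[1],a[0]-b[0])-np.pi/2)
e=w(381.5,172,.161);f=w(381.5,362,.161);print("bail ends mid",((e+f)/2).round(4))
print("hook",h.round(4), "hook-based origin",(h[:2]-.053*np.array([np.cos(.442),np.sin(.442)])).round(4))
R=cv2.Rodrigues(s["tcp_rot"])[0];print(np.arctan2(R[1,0],R[0,0]))
E
python3 plan.py .379 .32 .131 2.013 8
```

```text
[0.3653 0.3515 0.161 ] [0.3918 0.2952 0.161 ] 0.0622 mid [0.3786 0.3234 0.161 ] yaw 0.4414786109665241
bail ends mid [0.3759 0.3289 0.161 ]
hook [0.4259 0.3436 0.104 ] hook-based origin [0.378 0.321]
2.0123766411645123
tilt deg 0.05 N 8 row: az -0.01 tx 0.0001 ty -0.0001 tz 0.0161
```

Request:
drive_tool([
  [0,0,0,0.0025,-0.0005,0.012,1],
  [0,0,0,0,0,0.018,1],
  [0,0,0,0,0,0.018,1],
  [0,0,0,0,0,0.018,1],
  [0,0,0,0,0,0.018,1],
  [0,0,0,0,0,0.018,1],
  [0,0,0,0,0,0.016,1],
  [0,0,0,0,0,0.0105,1],
])

```text
time: 4.98
tool_pos: [0.3773, 0.321, 0.1292]
tcp_rot: [-1.682, -2.653, 0.004]
wrist_force: [-0.7, -0.2, 0.2]
width: 0.998
grip_force: 0.0
```

Request:
drive_tool([
  [0,0,0,0,0,0,1],
  [0,0,0,0,0,0,1],
  [0,0,0,0,0,0,0],
  [0,0,0,0,0,0,0],
  [0,0,0,0,0,0,0],
  [0,0,0,0,0,0,0],
  [0,0,0,0,0,0,0],
  [0,0,0,0,0,0,0],
], force=60)

```text
time: 5.65
tool_pos: [0.3781, 0.323, 0.1322]
tcp_rot: [1.679, 2.655, 0.002]
wrist_force: [-0.0, -0.5, 3.7]
width: 0.154
grip_force: 60.2
```

Request:
drive_tool([
  [0,0,0,0,0,0,0],
  [0,0,0,0,0,0,0],
  [0,0,0,0,0,0,0],
  [0,0,0,0,0,0,0],
  [0,0,0,0,0,0,0],
  [0,0,0,0,0,0,0],
])

```text
time: 6.15
tool_pos: [0.3784, 0.3232, 0.1322]
tcp_rot: [1.679, 2.655, 0.002]
wrist_force: [2.0, 1.5, 3.7]
width: 0.151
grip_force: 59.6
```

Request:
drive_tool([
  [0,0,0,0,0,-0.008,0],
  [0,0,0,0,0,-0.015,0],
  [0,0,0,0,0,-0.02,0],
  [0,0,0,0,0,-0.025,0],
  [0,0,0,0,0,-0.025,0],
  [0,0,0,0,0,-0.025,0],
  [0,0,0,0,0,-0.025,0],
  [0,0,0,0,0,-0.025,0],
])

```text
time: 6.82
tool_pos: [0.3761, 0.3213, 0.2989]
tcp_rot: [-1.678, -2.654, 0.008]
wrist_force: [-0.0, 0.3, -4.1]
width: 0.156
grip_force: 58.7
```

Request:
drive_tool([
  [0,0,0,0,0,-0.008,0],
  [0,0,0,0,0,0,0],
  [0,0,0,0,0,0,0],
  [0,0,0,0,0,0,0],
  [0,0,0,0,0,0,0],
])

```text
time: 7.23
tool_pos: [0.3766, 0.3218, 0.3048]
tcp_rot: [-1.678, -2.654, 0.007]
wrist_force: [0.3, -0.7, -4.9]
width: 0.158
grip_force: 58.7
```

Run:
```python
from h import *
from plan import plan
s=status.read_state();print(s["wrist_force"].round(2),s["torque"].round(3),s["tool_pos"].round(4))
yaw=.1166;u=.620-.051;v=-.215
x=u*np.cos(yaw)-v*np.sin(yaw);y=u*np.sin(yaw)+v*np.cos(yaw);print(x,y)
plan(x,y,.30,yaw+np.pi/2,24)
p=read_camera("scene");g=read_camera("top");save(p,"s3.png",(280,80,400,200),4)
```

```text
[ 0.34 -0.67 -4.87] [-0.029  0.035  0.039] [0.3766 0.3218 0.3048]
0.5901486775114682 -0.1473449640519319
tilt deg 0.29 N 24 row: az 0.78 tx -0.0214 ty 0.0030 tz 0.0002
```

Request:
drive_tool([
  [0,0,0.78,-0.0214,0.003,0,0],
  [0,0,0.78,-0.0214,0.003,0,0],
  [0,0,0.78,-0.0214,0.003,0,0],
  [0,0,0.78,-0.0214,0.003,0,0],
  [0,0,0.78,-0.0214,0.003,0,0],
  [0,0,0.78,-0.0214,0.003,0,0],
  [0,0,0.78,-0.0214,0.003,0,0],
  [0,0,0.78,-0.0214,0.003,0,0],
])

```text
time: 8.0
tool_pos: [0.4659, 0.1729, 0.3066]
tcp_rot: [-1.822, -2.558, 0.002]
wrist_force: [-0.4, 0.1, -4.4]
width: 0.152
grip_force: 58.7
```

Request:
drive_tool([
  [0,0,0.78,-0.0214,0.003,0,0],
  [0,0,0.78,-0.0214,0.003,0,0],
  [0,0,0.78,-0.0214,0.003,0,0],
  [0,0,0.78,-0.0214,0.003,0,0],
  [0,0,0.78,-0.0214,0.003,0,0],
  [0,0,0.78,-0.0214,0.003,0,0],
  [0,0,0.78,-0.0214,0.003,0,0],
  [0,0,0.78,-0.0214,0.003,0,0],
])

```text
time: 8.67
tool_pos: [0.5371, 0.0155, 0.3065]
tcp_rot: [-1.958, -2.455, 0.002]
wrist_force: [0.8, 0.6, -4.5]
width: 0.151
grip_force: 58.7
```

Request:
drive_tool([
  [0,0,0.78,-0.0214,0.003,0,0],
  [0,0,0.78,-0.0214,0.003,0,0],
  [0,0,0.78,-0.0214,0.003,0,0],
  [0,0,0.78,-0.0214,0.003,0,0],
  [0,0,0.78,-0.0214,0.003,0,0],
  [0,0,0.78,-0.0214,0.003,0,0],
  [0,0,0.78,-0.0214,0.003,0,0],
  [0,0,0.78,-0.0214,0.003,0,0],
])

```text
time: 9.33
tool_pos: [0.5909, -0.1485, 0.3063]
tcp_rot: [-2.088, -2.345, 0.001]
wrist_force: [0.4, 1.4, -3.8]
width: 0.152
grip_force: 58.7
```

Request:
drive_tool([
  [0,0,0,0,0,0,0],
  [0,0,0,0,0,0,0],
  [0,0,0,0,0,0,0],
  [0,0,0,0,0,0,0],
])

```text
time: 9.67
tool_pos: [0.5906, -0.1468, 0.307]
tcp_rot: [-2.087, -2.346, 0.0]
wrist_force: [0.6, 0.3, -2.9]
width: 0.15
grip_force: 58.7
```

Run:
```python
from h import *
from plan import plan
import pickle
s=status.read_state();p=read_camera("wrist");pickle.dump((s,p),open("w3.pkl","wb"))
R=cv2.Rodrigues(s["tcp_rot"])[0]
print(s["tool_pos"].round(4),np.arctan2(R[1,0],R[0,0]),R[:,2].round(4)); save(p,"w3.png",(200,100,456,292),3)
plan(.5901,-.1473,.30,.1166+np.pi/2,1)
```

```text
[ 0.5906 -0.1468  0.307 ] 1.6875779595246547 [-1.1e-03  8.0e-04 -1.0e+00]
tilt deg 0.05 N 1 row: az 0.03 tx -0.0005 ty -0.0007 tz 0.0073
```

View pics/w3.png

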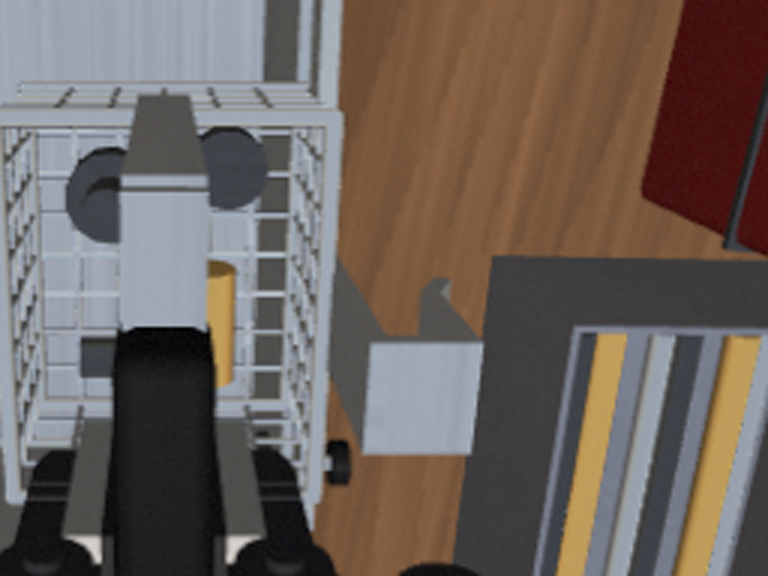

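Run:
```python
from h import *
import pickle
s,p=pickle.load(open("w3.pkl","rb"))
R=cv2.Rodrigues(s["tcp_rot"])[0]
w=lambda u,v,z:at_z(p,(200+u/3,100+v/3),z,s)
yaw=.1166;ex=np.array([np.cos(yaw),np.sin(yaw)]);ey=np.array([-np.sin(yaw),np.cos(yaw)])
z=.307-.1322+.104
C=np.array([w(*c,z)[:2] for c in((370,343),(482,343),(472,455),(362,455))])
print("sizes",np.linalg.norm(C-np.roll(C,-1,0),axis=1).round(4))
print("uv",np.c_[C@ex,C@ey].round(4).tolist(),"mid",(C.mean(0)@ex).round(4),(C.mean(0)@ey).round(4))
t=s["tool_pos"][:2];print("tcp uv",(t@ex).round(4),(t@ey).round(4))
for a,b,zz in(((120,190),(118,320),.161),((208,185),(212,325),.161),((340,125),(318,500),.06),((0,110),(340,115),.06)):
    A=w(*a,.307-.1322+zz)[:2];B=w(*b,.307-.1322+zz)[:2];print(np.c_[[A@ex,B@ex],[A@ey,B@ey]].round(4).tolist())
```

```text
sizes [0.0219 0.0243 0.0224 0.0243]
uv [[0.6101, -0.2039], [0.632, -0.2039], [0.6325, -0.2283], [0.6101, -0.2282]] mid 0.6212 -0.2161
tcp uv 0.5695 -0.2145
[[0.5647, -0.1613], [0.5642, -0.1783]]
[[0.5755, -0.1607], [0.5763, -0.1789]]
[[0.61, -0.1683], [0.6099, -0.2647]]
[[0.5332, -0.1649], [0.6099, -0.166]]
```

Request:
drive_tool([
  [0,0,0,0,-0.001,0.01,0],
  [0,0,0,0,0,0.015,0],
  [0,0,0,0,0,0.015,0],
  [0,0,0,0,0,0.015,0],
  [0,0,0,0,0,0.01,0],
  [0,0,0,0,0,0.008,0],
  [0,0,0,0,0,0,0],
  [0,0,0,0,0,0,0],
])

```text
time: 10.38
tool_pos: [0.5897, -0.1474, 0.2342]
tcp_rot: [-2.088, -2.346, 0.001]
wrist_force: [0.4, -0.1, -3.2]
width: 0.151
grip_force: 58.7
```

Run:
```python
from h import *
s=status.read_state();R=cv2.Rodrigues(s["tcp_rot"])[0]
yaw=.1166;ex=np.array([np.cos(yaw),np.sin(yaw)]);ey=np.array([-np.sin(yaw),np.cos(yaw)])
t=s["tool_pos"];print("tcp uvz",t[:2]@ex,t[:2]@ey,t[2],np.arctan2(R[1,0],R[0,0])-np.pi/2,s["wrist_force"].round(2))
```

```text
tcp uvz 0.568590404379087 -0.2150255316524461 0.2342005262679053 0.11643446881744568 [ 0.41 -0.09 -3.19]
```

Request:
drive_tool([
  [0,0,0,0,0,0.004,0],
  [0,0,0,0,0,0.004,0],
  [0,0,0,0,0,0.004,0],
  [0,0,0,0,0,0.004,0],
  [0,0,0,0,0,0.004,0],
])

```text
time: 10.8
tool_pos: [0.5901, -0.1478, 0.2143]
tcp_rot: [2.089, 2.346, 0.0]
wrist_force: [-0.1, 0.5, -4.2]
width: 0.15
grip_force: 58.7
```

Request:
drive_tool([
  [0,0,0,0,0,0.004,0],
  [0,0,0,0,0,0.004,0],
  [0,0,0,0,0,0.004,0],
  [0,0,0,0,0,0.004,0],
  [0,0,0,0,0,0.004,0],
  [0,0,0,0,0,0.004,0],
  [0,0,0,0,0,0,0],
])

```text
time: 11.38
tool_pos: [0.5893, -0.1475, 0.1893]
tcp_rot: [-2.088, -2.345, 0.001]
wrist_force: [-0.6, -0.6, -3.8]
width: 0.155
grip_force: 58.6
```

Straddling without contact; now down slowly to feel the rail.

Request:
drive_tool([
  [0,0,0,0,0,0.002,0],
  [0,0,0,0,0,0.002,0],
  [0,0,0,0,0,0.0015,0],
  [0,0,0,0,0,0.001,0],
  [0,0,0,0,0,0,0],
])

```text
time: 11.8
tool_pos: [0.5899, -0.1477, 0.1839]
tcp_rot: [-2.089, -2.346, 0.0]
wrist_force: [0.0, 0.4, -4.3]
width: 0.15
grip_force: 58.6
```

Request:
drive_tool([
  [0,0,0,0,0,0.001,0],
  [0,0,0,0,0,0.001,0],
  [0,0,0,0,0,0,0],
])

```text
time: 12.05
tool_pos: [0.5899, -0.1477, 0.1819]
tcp_rot: [-2.089, -2.346, 0.0]
wrist_force: [-0.6, -0.4, -4.2]
width: 0.155
grip_force: 58.6
```

Request:
drive_tool([
  [0,0,0,0,0,0.001,0],
  [0,0,0,0,0,0.0005,0],
  [0,0,0,0,0,0,0],
])

```text
time: 12.3
tool_pos: [0.5899, -0.1477, 0.1804]
tcp_rot: [-2.089, -2.346, 0.0]
wrist_force: [0.4, 0.9, -4.8]
width: 0.155
grip_force: 58.6
```

Request:
drive_tool([
  [0,0,0,0,0,0.0005,0],
  [0,0,0,0,0,0.0005,0],
  [0,0,0,0,0,0,0],
])

```text
time: 12.55
tool_pos: [0.59, -0.1477, 0.1801]
tcp_rot: [2.089, 2.346, 0.0]
wrist_force: [-1.8, 0.6, -0.9]
width: 0.152
grip_force: 59.1
```

Request:
drive_tool([
  [0,0,0,0,0,0.0003,0],
  [0,0,0,0,0,0,0],
  [0,0,0,0,0,0,0],
  [0,0,0,0,0,0,0],
  [0,0,0,0,0,0,0],
  [0,0,0,0,0,0,0],
])

```text
time: 13.05
tool_pos: [0.59, -0.1478, 0.18]
tcp_rot: [2.089, 2.346, -0.0]
wrist_force: [-5.1, 0.9, 4.5]
width: 0.153
grip_force: 60.1
```

Request:
drive_tool([
  [0,0,0,0,0,-0.0005,0],
  [0,0,0,-0.002,0,0,0],
  [0,0,0,-0.004,0,0,0],
  [0,0,0,-0.004,0,0,0],
  [0,0,0,-0.004,0,0,0],
  [0,0,0,-0.004,0,0,0],
  [0,0,0,-0.004,0,0,0],
  [0,0,0,-0.004,0,0,0],
])

```text
time: 13.72
tool_pos: [0.5935, -0.1721, 0.18]
tcp_rot: [-2.087, -2.346, -0.004]
wrist_force: [-2.5, 5.9, 4.0]
width: 0.155
grip_force: 59.9
```

Request:
drive_tool([
  [0,0,0,-0.004,0,0,0],
  [0,0,0,-0.004,0,0,0],
  [0,0,0,-0.003,0,0,0],
  [0,0,0,-0.002,0,0,0],
  [0,0,0,-0.002,0,0,0],
  [0,0,0,0,0,0,0],
])

```text
time: 14.22
tool_pos: [0.5952, -0.1875, 0.1799]
tcp_rot: [-2.088, -2.346, -0.003]
wrist_force: [-3.2, 4.8, 3.8]
width: 0.156
grip_force: 59.8
```

```bash
cat > st.py <<'E'
from h import *
s=status.read_state();R=cv2.Rodrigues(s["tcp_rot"])[0]
yaw=.1166;ex=np.array([np.cos(yaw),np.sin(yaw)]);ey=np.array([-np.sin(yaw),np.cos(yaw)])
t=s["tool_pos"];f=s["wrist_force"];print("tcp uvz",(t[:2]@ex).round(4),(t[:2]@ey).round(4),t[2].round(4),"yaw",(np.arctan2(R[1,0],R[0,0])-np.pi/2).round(4),"F uvz",(f[:2]@ex).round(2),(f[:2]@ey).round(2),f[2].round(2),s["torque"].round(2))
E
python3 st.py
```

```text
tcp uvz 0.5694 -0.2555 0.1799 yaw 0.1162 F uvz -2.59 5.13 3.83 [1.09 0.24 0.19]
```

Request:
drive_tool([
  [0,0,0,0,0,-0.0003,0],
  [0,0,0,-0.002,0,0,0],
  [0,0,0,-0.002,0,0,0],
  [0,0,0,-0.002,0,0,0],
  [0,0,0,-0.001,0,0,0],
  [0,0,0,-0.001,0,0,0],
  [0,0,0,-0.001,0,0,0],
  [0,0,0,0,0,0,0],
])

```text
time: 14.88
tool_pos: [0.5951, -0.1982, 0.1791]
tcp_rot: [-2.089, -2.346, 0.003]
wrist_force: [0.0, 0.4, -3.4]
width: 0.153
grip_force: 58.7
```

Request:
drive_tool([
  [0,0,0,-0.001,0,0,0],
  [0,0,0,-0.001,0,0,0],
  [0,0,0,0,0,0,0],
])

```text
time: 15.13
tool_pos: [0.5956, -0.1997, 0.1795]
tcp_rot: [-2.089, -2.346, 0.001]
wrist_force: [-0.6, -0.7, -4.1]
width: 0.151
grip_force: 58.7
```

```bash
python3 st.py
```

```text
tcp uvz 0.5683 -0.2677 0.1795 yaw 0.1159 F uvz -0.71 -0.61 -4.13 [ 0.04  0.11 -0.01]
```

The support is gone (free weight on the wrist) at v≈-0.269, matching the notch middle measured by eye. Touch the lug lightly, then down.

Request:
drive_tool([
  [0,0,0,-0.001,0,0,0],
  [0,0,0,-0.001,0,0,0],
  [0,0,0,0,0,0,0],
])

```text
time: 15.38
tool_pos: [0.5962, -0.2016, 0.1801]
tcp_rot: [2.089, 2.346, -0.0]
wrist_force: [1.0, -0.1, -3.7]
width: 0.15
grip_force: 58.7
```

```bash
python3 st.py
```

```text
tcp uvz 0.5687 -0.2695 0.1801 yaw 0.1161 F uvz 1.0 -0.26 -3.74 [0.   0.03 0.03]
```

Request:
drive_tool([
  [0,0,0,-0.001,0,0,0],
  [0,0,0,0,0,0,0],
])

```text
time: 15.55
tool_pos: [0.5963, -0.2019, 0.1801]
tcp_rot: [-2.088, -2.346, -0.001]
wrist_force: [-1.4, 1.9, -3.9]
width: 0.153
grip_force: 58.7
```

Request:
drive_tool([
  [0,0,0,-0.001,0,0,0],
  [0,0,0,0,0,0,0],
])

```text
time: 15.72
tool_pos: [0.5962, -0.2023, 0.18]
tcp_rot: [-2.087, -2.346, -0.001]
wrist_force: [-0.7, 4.1, -2.7]
width: 0.153
grip_force: 58.9
```

```bash
python3 st.py
```

```text
tcp uvz 0.5687 -0.2703 0.18 yaw 0.1164 F uvz -0.23 4.16 -2.66 [0.89 0.18 0.21]
```

Lug met (+4 N along y). Ease back off it and lower.

Request:
drive_tool([
  [0,0,0,0.0025,0,0,0],
  [0,0,0,0,0,0.0015,0],
  [0,0,0,0,0,0.0015,0],
  [0,0,0,0,0,0.001,0],
  [0,0,0,0,0,0,0],
])

```text
time: 16.13
tool_pos: [0.5959, -0.2011, 0.1756]
tcp_rot: [-2.089, -2.346, 0.001]
wrist_force: [-0.9, -0.5, -4.3]
width: 0.153
grip_force: 58.7
```

```bash
python3 st.py
```

```text
tcp uvz 0.5685 -0.2691 0.1756 yaw 0.1159 F uvz -0.92 -0.44 -4.3 [ 0.    0.06 -0.  ]
```

Request:
drive_tool([
  [0,0,0,0,0,0.0015,0],
  [0,0,0,0,0,0.0015,0],
  [0,0,0,0,0,0.001,0],
  [0,0,0,0,0,0,0],
])

```text
time: 16.47
tool_pos: [0.596, -0.2008, 0.1717]
tcp_rot: [-2.089, -2.346, 0.0]
wrist_force: [0.7, 0.2, -4.0]
width: 0.15
grip_force: 58.7
```

Request:
drive_tool([
  [0,0,0,0,0,0.001,0],
  [0,0,0,0,0,0.0005,0],
  [0,0,0,0,0,0,0],
  [0,0,0,0,0,0,0],
])

```text
time: 16.8
tool_pos: [0.5962, -0.2008, 0.1706]
tcp_rot: [-2.089, -2.347, -0.0]
wrist_force: [-0.0, -0.3, -3.2]
width: 0.151
grip_force: 58.7
```

```bash
python3 st.py
```

```text
tcp uvz 0.5688 -0.2688 0.1706 yaw 0.1161 F uvz -0.07 -0.28 -3.23 [ 0.02 -0.01  0.03]
```

Request:
drive_tool([
  [0,0,0,0,0,0.0006,0],
  [0,0,0,0,0,0.0004,0],
  [0,0,0,0,0,0,0],
  [0,0,0,0,0,0,0],
  [0,0,0,0,0,0,0],
])

```text
time: 17.22
tool_pos: [0.5963, -0.2009, 0.1701]
tcp_rot: [2.088, 2.346, 0.0]
wrist_force: [-2.2, 0.1, 0.1]
width: 0.154
grip_force: 59.3
```

```bash
python3 st.py
```

```text
tcp uvz 0.5689 -0.2689 0.1701 yaw 0.1162 F uvz -2.15 0.36 0.05 [0.03 0.19 0.03]
```

Request:
drive_tool([
  [0,0,0,0,0,0,0],
  [0,0,0,0,0,0,0],
  [0,0,0,0,0,0,0],
], force=20)

```text
time: 17.47
tool_pos: [0.5963, -0.2009, 0.1701]
tcp_rot: [2.088, 2.346, 0.0]
wrist_force: [-3.0, 1.2, 2.4]
width: 0.149
grip_force: 59.5
```

Request:
drive_tool([
  [0,0,0,0,0,0,0.2],
  [0,0,0,0,0,0,0.25],
  [0,0,0,0,0,0,0.35],
  [0,0,0,0,0,0,0.45],
  [0,0,0,0,0,0,0.5],
  [0,0,0,0,0,0,0.5],
  [0,0,0,0,0,0,0.5],
  [0,0,0,0,0,0,0.5],
])

```text
time: 18.13
tool_pos: [0.5962, -0.2008, 0.1695]
tcp_rot: [-2.089, -2.347, 0.0]
wrist_force: [-0.3, -1.2, 0.6]
width: 0.498
grip_force: 0.0
```

Request:
drive_tool([
  [0,0,0,0,0,-0.004,0.5],
  [0,0,0,0,0,-0.008,0.5],
  [0,0,0,0,0,-0.012,0.5],
  [0,0,0,0,0,-0.02,0.5],
  [0,0,0,0,0,-0.03,0.5],
  [0,0,0,0,0,-0.03,0.5],
  [0,0,0,0,0,-0.03,0.5],
  [0,0,0,0,0,0,0.5],
])

```text
time: 18.8
tool_pos: [0.5997, -0.2021, 0.3139]
tcp_rot: [2.08, 2.336, 0.008]
wrist_force: [0.1, -0.6, 1.7]
width: 0.5
grip_force: 0.0
```

Run:
```python
from h import *
s=status.read_state();p=read_camera("wrist");c=read_camera("scene")
print(s["time"],s["tool_pos"],s["wrist_force"])
A=cv2.resize(p["color"][70:330,150:420,::-1],(400,385),interpolation=cv2.INTER_CUBIC)
B=cv2.resize(c["color"][150:310,150:316,::-1],(400,385),interpolation=cv2.INTER_CUBIC)
cv2.imwrite("pics/e.png",np.hstack([A,B]))
```

```text
18.8 [ 0.59970592 -0.20214935  0.31394645] [ 0.06796116 -0.6116982   1.70383816]
```

View pics/e.png

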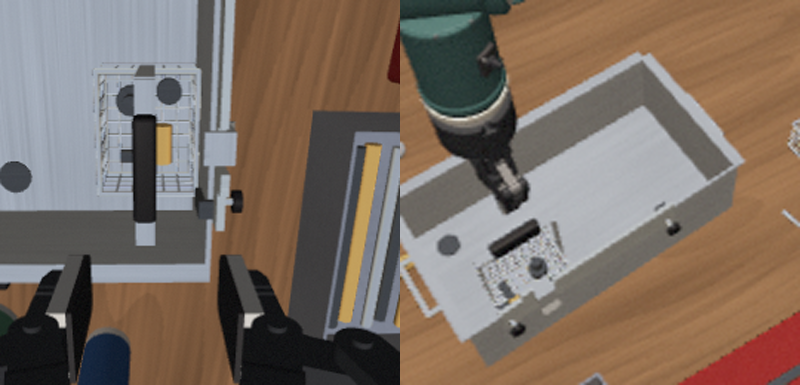

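The basket hangs square and upright inside the tank. Its hook sits in the notch (left crop, about (220,147)) beside the lug, and the gripper is clear. I'll let it settle and hand in.

Request:
drive_tool([
  [0,0,0,0,0,0,0.5],
  [0,0,0,0,0,0,0.5],
  [0,0,0,0,0,0,0.5],
  [0,0,0,0,0,0,0.5],
  [0,0,0,0,0,0,0.5],
  [0,0,0,0,0,0,0.5],
  [0,0,0,0,0,0,0.5],
  [0,0,0,0,0,0,0.5],
])

```text
time: 19.57
tool_pos: [0.5961, -0.2008, 0.3034]
tcp_rot: [-2.089, -2.346, 0.0]
wrist_force: [0.3, -0.1, 0.3]
width: 0.498
grip_force: 0.0
```

```bash
python3 -c "
from workcell import workorder
print(workorder.finish_job())"
```

```text
the job is handed in; nothing more can be done
None
```

The hooked basket hangs upright in the rail's notch, released, with contact on the tank staying well under 25 N by the wrist readings; the job is handed in at about 19.6 s, and the hand-in call returned no verdict.

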